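Push an empty milk pot through the waste bin's sprung flap

TASK

A customer has left an empty milk portion pot upside down next to an espresso cup on the steel ledge of the counter-top waste bin. Push the bin's self-closing flap down with one fingertip and, while that finger holds it open, push the milk pot off the ledge with the other finger so that it drops into the bin; then let the flap spring shut. Only push the pot: do not lift or squash it, and do not push it onto the shut flap; leave the espresso cup, the takeaway cup and the milk jug standing where they are.

Things in the scene. Friction and masses are not known exactly. Their poses are not given: they have to be found in the camera images.
- bin: Counter-top waste bin, fixed: timber-clad box, flat steel top 150 mm above the counter. Origin: on the counter, right below the middle of the ledge's inner edge; z up, x from the flap over the ledge to the front face, y along the front. Spans x -112 to +105 mm, y -145 to +145 mm. Empty inside from the 4 mm steel top down to a floor 8 mm above the counter.
- ledge_edge (a point): Middle of the ledge's inner edge, on the steel top; axes as the bin's. Ledge: flat, no rim, from here to x = +105 mm. Opening: x from -95 to 0 mm, y from -115 to +115 mm, filled by the flap; behind it a fixed steel strip, x = -112 to -97 mm.
- flap (a joint): Angle of the flap: 0 shut (level, flush with the ledge), grows as the free edge swings down into the bin, stop at 1.3 rad. A spring shuts it as soon as it is let go: about 0.3 N at the free edge starts it, about 1.3 N holds it at 0.8 rad there.
- flap_plate: The flap: dark steel plate with a bright push strip near its free edge, 3 mm thick, 226 mm wide (along the bin's y), 92 mm from hinge to free edge. Origin: middle of the hinge line (bin x = -95 mm, y = 0, 147 mm above the counter, 3 mm below the steel top's surface); x from the hinge to the free edge, y along the hinge, z out of its upper face.
- flap_edge (a point): Middle of the flap's free edge, on its upper face; it lies by the ledge's inner edge when the flap is shut.
- milk_pot: Empty single-portion milk pot: squat round tub of slick white plastic, tapered, left upside down on the ledge: 40 mm across the rim, which is at the bottom, 26 mm across at the top, 23 mm tall, about 16 g. Its centre is 24 to 50 mm from the ledge's inner edge and within 75 mm of the ledge's middle. Origin: centre of its underside; z up.
- espresso_cup: White ceramic espresso cup with a small handle at its +y side, 60 mm across, 52 mm tall, 140 g, on the same ledge to one side of the milk pot (centres 80 mm or more apart). Not to be moved. Origin: centre of its underside; z up.
- takeaway_cup: Full lidded takeaway cup, 87 mm across the lid, 122 mm tall, on the counter at the bin's +y side. Not to be moved. Origin: centre of its underside; z up.
- milk_jug: Open steel milk jug with a handle at its -y side, 86 mm across, 100 mm tall, on the counter at the bin's -y side. Not to be moved. Origin: centre of its underside; z up.

How it is judged (in metres and radians):
On the way, in this order (a step that is already met when the one before it is completed fails the run):
1. a finger holds the flap open by at least 0.35 rad while the milk pot still stands on the ledge (value of joint flap above 0.35 rad and contact force between the fingers and flap_plate above 0.2 N and x of milk_pot in the frame of bin above 0 m and height (world z) of milk_pot above 0.145 m), for 0.1 s.
2. the milk pot has dropped through the opening, at least 35 mm below the ledge, while a finger still holds the flap open (value of joint flap above 0.3 rad and contact force between the fingers and flap_plate above 0.1 N and height (world z) of milk_pot below 0.115 m and x of milk_pot in the frame of bin between -0.108 and 0.1 m), for 0.05 s.
At the end, for the whole second after the job is handed in: The milk pot lies at rest inside the bin, at its bottom; the flap is shut (within 0.06 rad); the espresso cup, takeaway cup and milk jug stand within 20 mm of where they were (value of joint flap below 0.06 rad and height (world z) of milk_pot below 0.06 m and x of milk_pot in the frame of bin between -0.108 and 0.101 m and y of milk_pot in the frame of bin between -0.141 and 0.141 m and linear speed of milk_pot below 0.05 m/s and distance of each of espresso_cup, takeaway_cup, milk_jug from where it was at the start of the episode below 0.02 m); the robot touches nothing.
It fails at once if the milk pot is lifted more than 20 mm off the ledge (height (world z) of milk_pot above 0.17 m).
It fails at once if the milk pot is pushed onto the flap while it is shut (under 0.2 rad) (x of milk_pot in the frame of bin below -0.005 m and height (world z) of milk_pot above 0.14 m and value of joint flap below 0.2 rad).
It fails at once if the milk pot is squashed by the fingers with more than 12 N (contact force between the fingers and milk_pot above 12 N).
It fails at once if the espresso cup, takeaway cup or milk jug is shifted by more than 20 mm or tipped (distance of any of espresso_cup, takeaway_cup, milk_jug from where it was at the start of the episode above 0.02 m or angle between any of espresso_cup, takeaway_cup, milk_jug's own z axis and vertical above 0.3 rad).
It also fails if it takes over 40 s, if anything falls off the work surface, if the arm or the gripper's body presses on something with over 40 N, if the wrist force passes 120 N, or if a joint passes its speed limit or range.

ROBOT

A 6-joint arm with a two-finger parallel gripper is mounted at the origin on the work surface. World frame = base frame: x ahead of the robot, y to its left, z up, the work surface at z = 0. Lengths are in mm, angles in degrees, forces in N, time in s.
With the tool pointing down it reaches from about 300 to 850 mm from the base axis. Payload 4.2 kg.
Tool frame: the origin (TCP) lies at the very end of the fingers, on their centre line; the grasp point (between the pads) lies env.grip_point_offset behind it (env.grip_point_offset is the distance from the TCP to the grasp point, in mm); z points along the fingers, y is the direction in which the jaws open and shut (so a half turn about z gives the same grasp; the last joint's range is limited). The gripper opens to 91 mm and grips with 3 to 60 N. Pads are 32 mm wide; open, the fingers measure 118 mm over their backs; the gripper's body (76 mm by 178 mm) begins 60 mm behind the grasp point.
Start: joints at [71.104, 18.312, 89.639, -0, 72.044, -1.146], TCP at [175.302, 547.643, 213.976] pointing down, gripper open.
Joint ranges: [-177.97, 177.97], [-48.28, 115.42], [12.27, 149.76], [-77.06, 257.06], [2.81, 150.46], [-146.56, 146.56]. Speed limits (degrees/s): [147.25, 147.25, 180, 180, 180, 180].

INTERFACE

Orientations are given as [roll, pitch, yaw] about the fixed x, y, z axes, in that order (R = Rz(yaw) Ry(pitch) Rx(roll)).
In Python, from workcell import env, grab_frame, camera_params gives the robot as it stands. The module is installed in compiled form; this text tells all that it offers.
- The arm moves only by the shell command python3 -m creep 'ROWS' [OPENING] [FORCE]. ROWS is a JSON object of lists of equal length, an entry for each row: "offset": the shift along the tool's x, y, z in m, a list of three; "rotation": the turn, a rotation vector about the tool's x, y, z in degrees, a list of three. A call has 1 to 5 rows; each row shifts and turns the commanded pose from where the row before left it, along the tool's axes as they then stand; what a row does not reach is not made up. A row lasts 1/8 s, in which the tool goes at most 62.5 mm and 10.7 degrees, less where a joint would pass 70% of its speed; a pose out of reach is approached as far as the arm can. A call is refused whole if a number of a shift passes 0.0625 or a number of a turn 10.7, either way. A call with a gripper value outside its range is refused whole. OPENING is the closure, from 0 (fully open) to 1 (shut), set as the call begins (- or left out, the last holds). The fingers move at their own pace and stop on an object; FORCE is the grip in N (left out, the last holds). Time passes only in rows, so rows that do not move let the fingers close. It gives the time, the measured TCP pose, the force and the opening at its end, in the units of the state.
- env.state(): the state, without advancing time (a new reading comes with each control period).
- grab_frame(name): name is "scene" or "top" or "wrist"; returns the picture (420x560x3 uint8, red, green, blue); there is no depth.
- camera_params(name): a dict with "mtx" (3x3 intrinsics, pixels), "k1" (the pictures are not rectified: a ray, as slopes to the right and down, at radius r is drawn at 1 + k1 r^2 times it, then the intrinsics apply), "R" (3x3) and "t" (3): a world point X has camera coordinates R X + t. Camera axes: x right, y down, z forward; pixel columns grow to the right and rows downward; lengths in mm; the calibration is good to about 2 mm. A picture is of the moment at which its call begins: read the wrist's pose just before it. camera_params takes no time and is no camera call; for the wrist camera it gives the pose at the moment of the call.
- env.job_done(): hands the job in, once; it reports no verdict.
The state is a dict: "time_s": time; "qpos": joint angles; "qvel": joint speeds; "effort": joint torques, N m; "ee_pos": TCP position; "ee_rot": TCP orientation; "force": force on the tool from outside, world axes, zero at the start; "torque": the same for the moment, N m; "gripper_width": finger opening in mm.
Only numpy, scipy, OpenCV 4.12 (cv2) and the standard library are available. Lean on these libraries where they do the work, as an engineer would, in place of code of your own. Each camera call takes 0.05 s, during which the arm holds its last target.

## Working session

There is one attempt and no reset: what is moved stays moved. The work goes in short steps, Python scripts to look and compute and a shell command to move; the robot and the scene stay as the last step left them, time stands still between calls to the robot, and variables do not carry over. Pictures are saved under pics/ and viewed, and the job is handed in when it is done.

```bash
mkdir -p pics
python3 - <<'E'
from workcell import env, grab_frame, camera_params
import cv2
s=env.state()
print({k:(v if not hasattr(v,'tolist') else v.tolist()) for k,v in s.items()}, env.grip_point_offset)
for n in ("scene","top","wrist"):
    p=camera_params(n); print(n,p)
    cv2.imwrite(f"pics/{n}0.png",cv2.cvtColor(grab_frame(n),cv2.COLOR_RGB2BGR))
E
```

```text
{'time_s': 0.0, 'qpos': [71.1039174117081, 18.351163684551366, 89.70490390198324, -2.0151303735527666e-05, 72.04391771961922, -1.1451548773767808], 'qvel': [-0.09545905502489967, 0.05794624300287985, -0.05485187709654412, 0.004194030325864855, -0.038915860604432674, 0.04063059333073286], 'effort': [0.00026340635486121755, -41.24515771865845, -23.197762370109558, 0.07266294211149216, 0.045705215306952596, -0.0001386697476846166], 'ee_pos': [175.1377199674619, 547.1591906058192, 213.13524496062936], 'ee_rot': [-179.9000342807618, -0.001979089464792943, 162.24907679172478], 'force': [-0.3201984040191362, -0.8019406063961119, -0.30631521223187125], 'torque': [0.009685446648259021, -0.005751788142860107, 0.047906504671517254], 'gripper_width': 91.01785699604923} 18.8
scene {'mtx': array([[441.69251025,   0.        , 277.27574146],
       [  0.        , 441.69251025, 210.16045283],
       [  0.        ,   0.        ,   1.        ]]), 'k1': -0.06492540512797051, 'R': array([[-0.26080968,  0.9653826 , -0.00384011],
       [ 0.67216835,  0.17873628, -0.71850056],
       [-0.69294157, -0.18997
[... 187 characters left out ...]
1951],
       [  0.        ,   0.        ,   1.        ]]), 'k1': 0.04147942992486083, 'R': array([[ 0.02958354, -0.99950592,  0.01061714],
       [-0.98870682, -0.03082178, -0.14665892],
       [ 0.14691369, -0.00615854, -0.98913014]]), 't': array([ 35.54323243, 568.47821909, 950.4620481 ])}
wrist {'mtx': array([[329.50021072,   0.        , 282.67439528],
       [  0.        , 329.50021072, 214.16363019],
       [  0.        ,   0.        ,   1.        ]]), 'k1': 0.016675140194866177, 'R': array([[ 0.30396844,  0.9526799 , -0.00205008],
       [ 0.91193087, -0.29034279,  0.28997097],
       [ 0.27565428, -0.09001155, -0.95703325]]), 't': array([-575.39848308,  -32.83624753,  392.16894732])}
```

View pics/scene0.png

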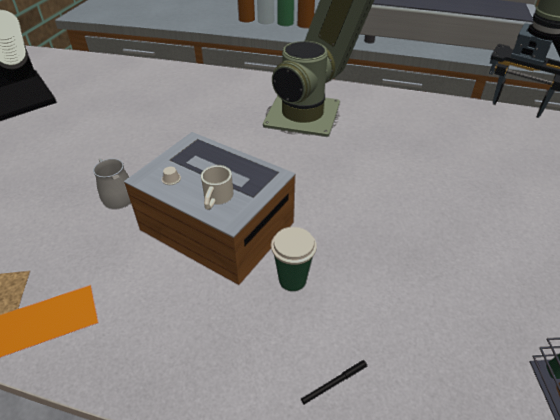

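View pics/top0.png

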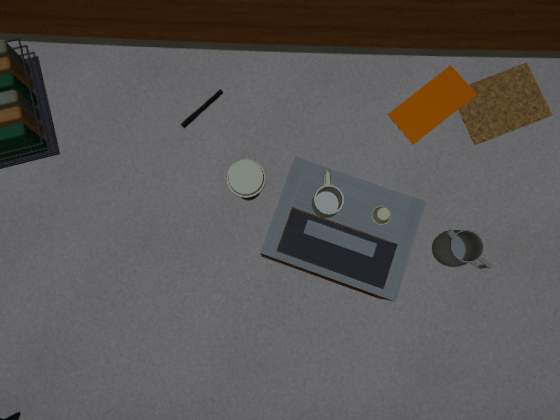

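View pics/wrist0.png

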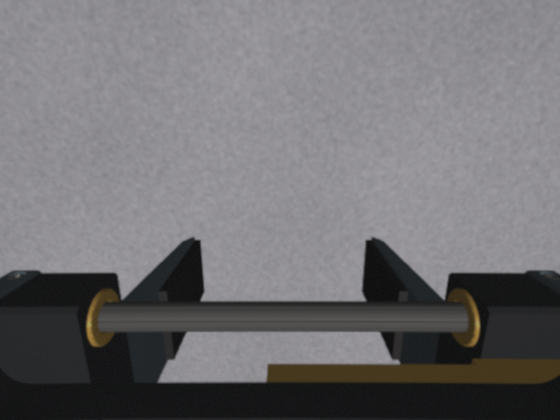

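The scene camera shows the pot at about (170,176) and the cup at about (217,184). In the top view the bin's steel top has corners near (296,158), (425,204), (393,298) and (263,254). The pot is at (381,214), the cup at (328,200), and the cup is on the pot's +y side.

```bash
cat > h.py <<'E'
from workcell import env, grab_frame, camera_params
import cv2, numpy as np
def ray(n,uv,p=None):
    p=p or camera_params(n); K=p['mtx']
    q=cv2.undistortPoints(np.array(uv,float).reshape(-1,1,2),K,np.array([p['k1'],0,0,0,0.])).reshape(-1,2)
    d=np.c_[q,np.ones(len(q))]@p['R']; return -p['R'].T@p['t'], d
def onz(n,uv,z,p=None):
    c,d=ray(n,uv,p); return c+d*((z-c[2])/d[:,2])[:,None]
def proj(n,X,p=None):
    p=p or camera_params(n)
    return cv2.projectPoints(np.atleast_2d(np.array(X,float)),cv2.Rodrigues(p['R'])[0],p['t'],p['mtx'],np.array([p['k1'],0,0,0,0.]))[0].reshape(-1,2)
E
python3 - <<'E'
from h import *
for n,box in(("top",(250,150,190,160)),("scene",(120,125,190,160))):
    im=cv2.imread(f"pics/{n}0.png"); x,y,w,h=box
    cv2.imwrite(f"pics/{n}0z.png",cv2.resize(im[y:y+h,x:x+w],None,fx=4,fy=3.75 if 0 else 3.7,interpolation=cv2.INTER_CUBIC))
im=cv2.imread("pics/top0.png"); hsv=cv2.cvtColor(im,cv2.COLOR_BGR2HSV)
for p in [(340,240),(300,235),(381,214),(375,212),(328,200),(360,205),(400,205),(320,260),(340,180)]: print(p,im[p[1],p[0]],hsv[p[1],p[0]])
E
```

```text
(340, 240) [100  93  85] [104  38 100]
(300, 235) [44 37 35] [113  52  44]
(381, 214) [120 137 129] [ 44  32 137]
(375, 212) [61 73 78] [21 56 78]
(328, 200) [137 136 129] [ 94  15 137]
(360, 205) [98 93 86] [103  31  98]
(400, 205) [101  95  88] [104  33 101]
(320, 260) [41 35 32] [110  56  41]
(340, 180) [100  95  87] [102  33 100]
```

```bash
sleep 0
```

```text
(no output)
```

View pics/top0z.png

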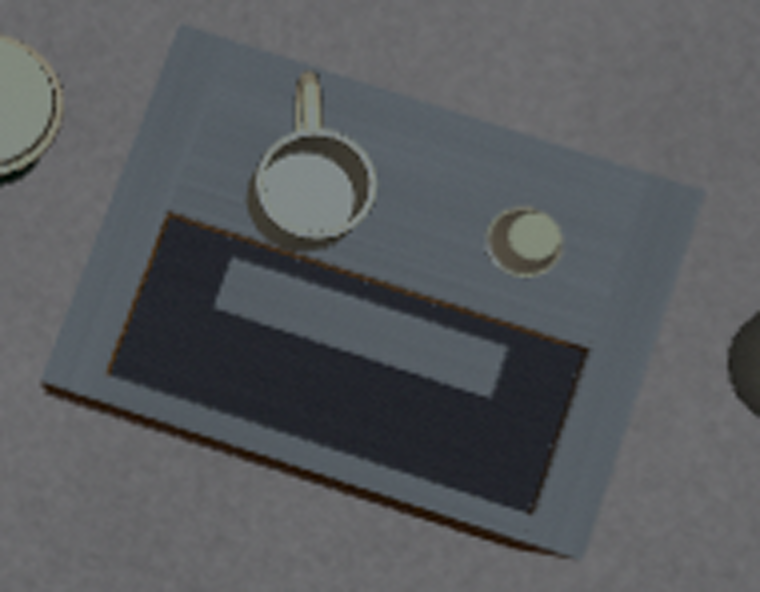

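View pics/scene0z.png

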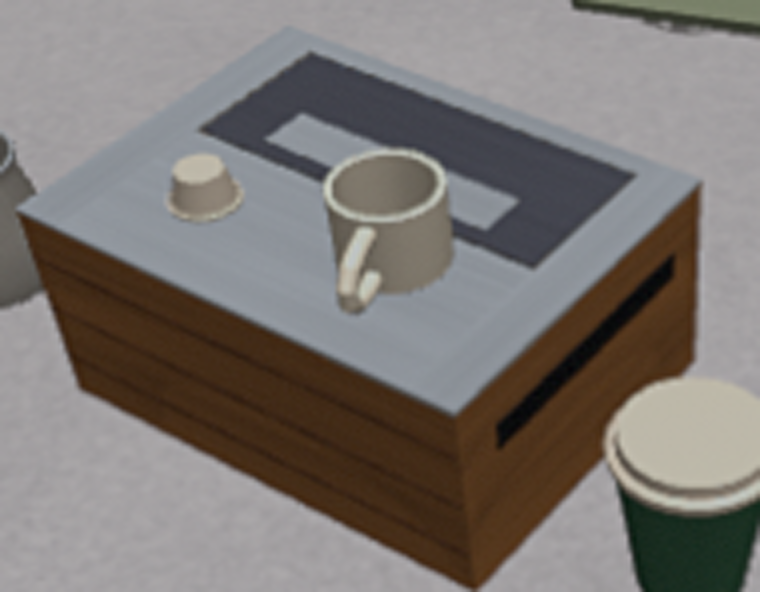

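The zoomed views give clear bin corners, opening corners, the pot rim ellipse (centre about (381,215) in the top view) and the cup. I'll fit the bin pose from the corners.

```bash
cat > m.py <<'E'
from h import *
def fit(A,B):
    a=A-A.mean(0);b=B-B.mean(0)
    th=np.arctan2((a[:,0]*b[:,1]-a[:,1]*b[:,0]).sum(),(a*b).sum())
    R=np.array([[np.cos(th),-np.sin(th)],[np.sin(th),np.cos(th)]]); t=B.mean(0)-R@A.mean(0)
    return np.degrees(th),R,t,np.linalg.norm(B-(A@R.T+t),axis=1)
M=np.array([[105,145],[105,-145],[-112,-145],[-112,145],[0,115],[0,-115],[-95,-115],[-95,115.]])
Zt=np.array([[183,25],[706,190],[578,557],[43,384],[168,213],[590,348],[532,513],[107,374.]])
Zs=np.array([[456,413],[20,210],[290,27],[700,183],[533,268],[200,130],[310,52],[636,176.]])
top=lambda Z:np.c_[250+(Z[:,0]+.5)/4-.5,150+(Z[:,1]+.5)/3.7-.5]
sc=lambda Z:np.c_[120+(Z[:,0]+.5)/4-.5,125+(Z[:,1]+.5)/3.7-.5]
pot={'top':np.array([[524.5,242]]),'scene':np.array([[205,197.]])}
cup={'top':np.array([[307,203.]]),'scene':np.array([[391,250.]])}
for n,Z,f in(('top',Zt,top),('scene',Zs,sc)):
    P=onz(n,f(Z),150)[:,:2]; th,R,t,r=fit(M,P)
    print(n,th.round(2),t.round(1),r.round(1))
    for nm,d in(('pot',pot),('cup',cup)):
        w=onz(n,f(d[n]),150)[0,:2]; print(nm,w.round(1),(R.T@(w-t)).round(1))
E
python3 m.py
```

```text
top -17.77 [532.4 -86.8] [2.2 0.7 3.4 1.7 0.7 0.6 1.9 1.4]
pot [ 556.2 -162.9] [ 45.9 -65.2]
cup [574.9 -49.9] [29.2 48.1]
scene -18.05 [532.5 -84.7] [0.8 2.4 1.8 3.5 2.9 1.9 0.9 2.1]
pot [ 552.8 -162.7] [ 43.5 -67.8]
cup [570.3 -51.3] [25.7 43.5]
```

Both views agree. The bin's yaw is about -17.9° and its origin is at about (532.5, -86). In bin coordinates the pot is at about (45, -66) and the cup at about (27, 46). The tool is already aligned with the bin (tool x = −bin x, tool y = bin y).

Plan:
1. With closed fingers, push the pot to about 13 mm from the edge.
2. Open the gripper, yaw 45° and tilt so the +y finger opens the flap, then push diagonally with the other finger.

I'll start the transit now.

```bash
python3 -m creep '{"offset":[[-0.04,-0.036,-0.012],[-0.04,-0.036,-0.012],[-0.04,-0.036,-0.012],[-0.04,-0.036,-0.012],[-0.04,-0.036,-0.012]],"rotation":[[0,0,0],[0,0,0],[0,0,0],[0,0,0],[0,0,0]]}' 1 10
python3 -m creep '{"offset":[[-0.04,-0.036,0],[-0.04,-0.036,0],[-0.04,-0.036,0],[-0.04,-0.036,0],[-0.04,-0.036,0]],"rotation":[[0,0,0],[0,0,0],[0,0,0],[0,0,0],[0,0,0]]}'
```

```text
time_s: 0.78
ee_pos: [311.4, 313.6, 274.2]
ee_rot: [180.0, 0.0, 162.3]
force: [1.3, -0.1, 0.4]
gripper_width: 44.1
time_s: 1.4
ee_pos: [447.0, 81.2, 273.9]
ee_rot: [180.0, 0.0, 162.2]
force: [0.2, -0.1, -0.5]
gripper_width: 0.4
```

```bash
python3 -m creep '{"offset":[[-0.044,-0.040,0],[-0.044,-0.040,0],[-0.044,-0.040,0],[-0.044,-0.040,0],[-0.044,-0.040,0]],"rotation":[[0,0,0],[0,0,0],[0,0,0],[0,0,0],[0,0,0]]}'
cat >> h.py <<'E'
TH=np.radians(-17.9); RB=np.array([[np.cos(TH),-np.sin(TH)],[np.sin(TH),np.cos(TH)]]); OB=np.array([532.5,-85.8])
def tobin(w): return RB.T@(np.array(w)[:2]-OB)
def show(n,tag,box=None,f=3):
    im=cv2.cvtColor(grab_frame(n),cv2.COLOR_RGB2BGR); cv2.imwrite(f"pics/{n}{tag}_full.png",im)
    if box: x,y,w,h=box; im=cv2.resize(im[y:y+h,x:x+w],None,fx=f,fy=f,interpolation=cv2.INTER_CUBIC)
    cv2.imwrite(f"pics/{n}{tag}.png",im)
E
python3 - <<'E'
from h import *
s=env.state(); print(s['ee_pos'],tobin(s['ee_pos'])); p=camera_params('wrist'); c=-p['R'].T@p['t']; print(c-s['ee_pos'],p['R'][2])
show('wrist',1); show('scene',1,(80,80,250,190))
E
```

```text
time_s: 2.02
ee_pos: [595.7, -176.5, 273.6]
ee_rot: [180.0, -0.0, 162.2]
force: [1.6, 0.2, 0.2]
gripper_width: 0.3
[ 595.68761914 -176.51960025  273.59076324] [ 88.01225427 -66.90713101]
[-78.4353372   26.42702102 170.47884323] [ 0.27584952 -0.08815628 -0.95714968]
```

View pics/wrist1.png

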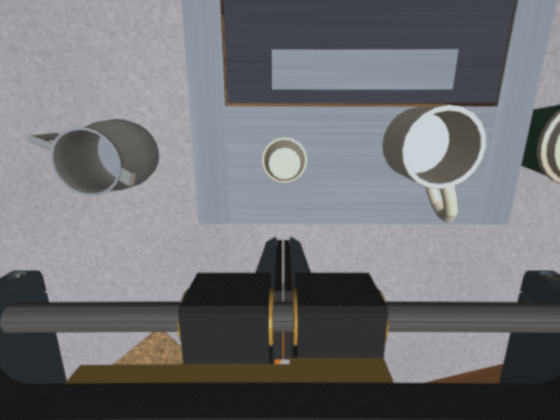

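View pics/scene1.png

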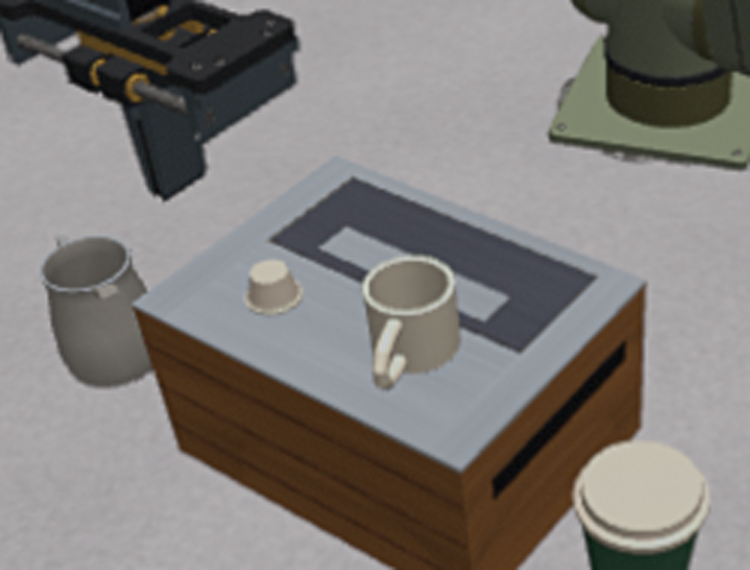

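The wrist view shows the pot rim centred at about (284,160). The opening's inner edge runs along row 104 from column 226 to 499, and the closed fingers are at about (283,250). I'll measure again from this closer view.

Run:
```python
from h import *
P=onz('wrist',[[284.5,160],[226,104.5],[499,104.5],[200,223],[510,223],[434,163]],150)
for a in P: print(a.round(1),tobin(a).round(1))
e=P[1:3,:2]; m=e.mean(0); print('mid',m, np.degrees(np.arctan2(*(e[0]-e[1])[::-1]))+90, np.linalg.norm(e[0]-e[1]))
```

```text
[ 555.5 -163.5  150. ] [ 45.8 -66.9]
[ 496.3 -196.1  150. ] [  -0.6 -116.1]
[567.2  20.7 150. ] [  0.3 112. ]
[ 587.  -256.6  150. ] [ 104.3 -145.8]
[675.5  17.1 150. ] [104.4 141.9]
[598.8 -39.1 150. ] [48.7 64.8]
mid [531.73707907 -87.68212982] -18.11222635217915 228.0805928335815
```

```bash
python3 -m creep '{"offset":[[-0.004,0,0.03],[0,0,0.035],[0,0,0.03],[0,0,0.023],[0,0,0]],"rotation":[[0,0,0],[0,0,0],[0,0,0],[0,0,0],[0,0,0]]}'
python3 - <<'E'
from h import *
s=env.state(); print(s['ee_pos'],tobin(s['ee_pos'])); 
show('wrist',2); show('scene',2,(100,110,150,110),5)
E
```

```text
time_s: 2.75
ee_pos: [597.2, -174.8, 154.0]
ee_rot: [180.0, -0.3, 162.3]
force: [0.5, 0.5, 0.7]
gripper_width: 0.6
[ 597.21036132 -174.78153903  153.95551276] [ 88.92708259 -64.78517679]
```

View pics/wrist2.png

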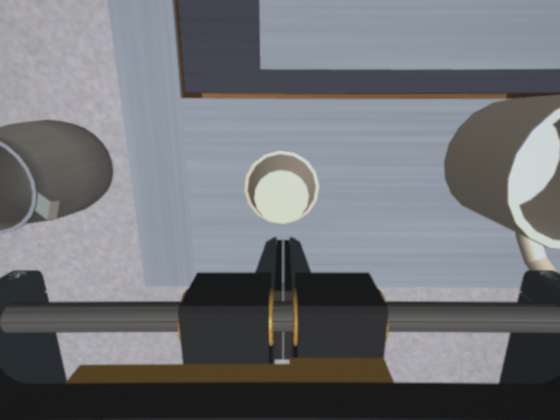

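View pics/scene2.png

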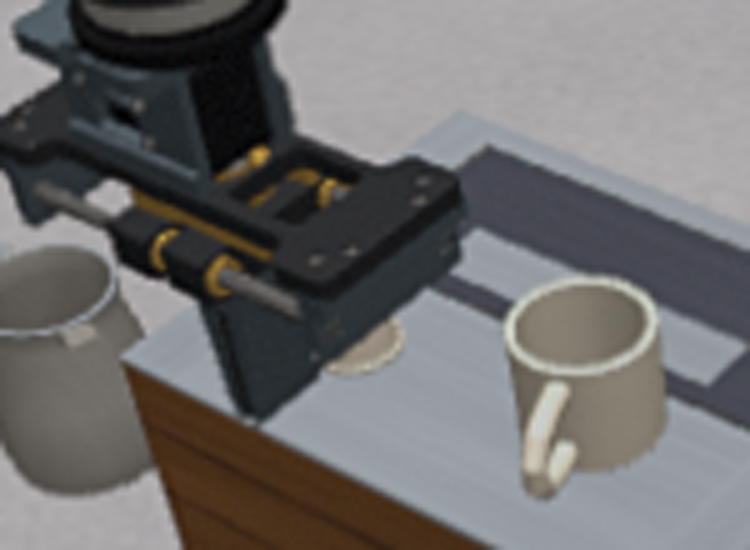

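Finger and pot are in line (columns 283 and 282), and the pot is standing. I'll push it in small rows.

```bash
python3 -m creep '{"offset":[[0.006,0,0],[0.007,0,0],[0.007,0,0],[0.007,0,0],[0.004,0,0]],"rotation":[[0,0,0],[0,0,0],[0,0,0],[0,0,0],[0,0,0]]}'
python3 - <<'E'
from h import *
s=env.state(); print(s['ee_pos'],tobin(s['ee_pos'])); 
show('wrist',3)
E
```

```text
time_s: 3.48
ee_pos: [568.8, -166.3, 156.1]
ee_rot: [180.0, 0.0, 162.2]
force: [0.1, 0.7, 0.4]
gripper_width: 0.6
[ 568.83438783 -166.32467348  156.08621773] [ 59.32539142 -65.45921411]
```

View pics/wrist3.png

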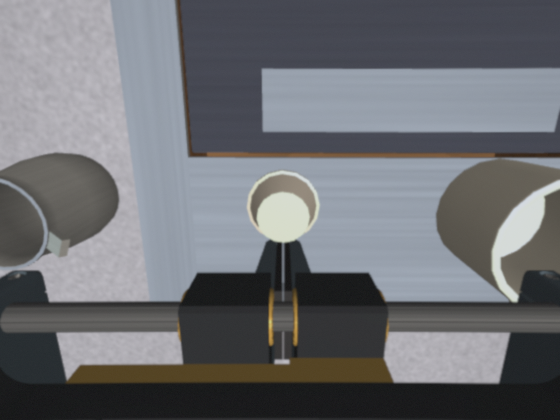

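Pot rim is centred at about (283,207); the ledge edge is at row 156.

```bash
python3 - <<'E'
from h import *
for a in onz('wrist',[[283,207],[283,172.5],[283,156.5]],150): print(tobin(a).round(1))
E
python3 -m creep '{"offset":[[0.004,0,0],[0.003,0,0],[0,0,0],[-0.01,0,0],[-0.015,0,0]],"rotation":[[0,0,0],[0,0,0],[0,0,0],[0,0,0],[0,0,0]]}'
python3 - <<'E'
from h import *
s=env.state(); print(s['ee_pos'],tobin(s['ee_pos'])); 
show('wrist',4)
E
```

```text
[ 25.4 -64.1]
[  6.1 -64.2]
[ -2.4 -64.2]
time_s: 4.15
ee_pos: [587.5, -172.3, 156.0]
ee_rot: [180.0, 0.0, 162.2]
force: [0.8, 0.2, -0.3]
gripper_width: 0.4
[ 587.47959948 -172.29757333  156.03729186] [ 78.90388078 -65.41226299]
```

View pics/wrist4.png

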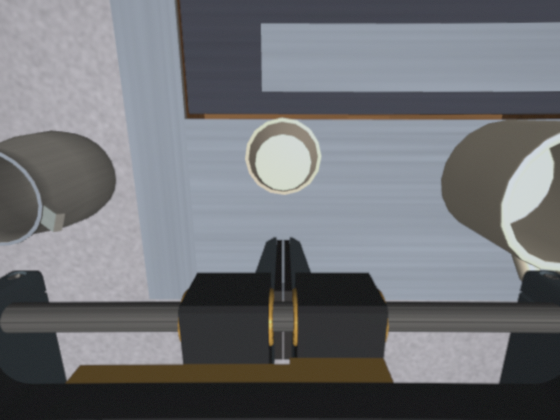

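```bash
python3 -m creep '{"offset":[[0.015,0,0],[0.01,0,0],[0.005,0,0],[0.003,0,0],[0,0,0]],"rotation":[[0,0,0],[0,0,0],[0,0,0],[0,0,0],[0,0,0]]}'
python3 -m creep '{"offset":[[-0.01,0,0],[-0.02,0,0],[-0.02,0,-0.01],[-0.01,0,-0.04],[0,0,-0.05]],"rotation":[[0,0,0],[0,0,0],[0,0,0],[0,0,0],[0,0,0]]}' 0
python3 - <<'E'
from h import *
s=env.state(); print(s['ee_pos'],tobin(s['ee_pos'])); 
show('wrist',5); show('top',5,(250,150,190,140),4)
E
```

```text
time_s: 4.82
ee_pos: [554.9, -161.9, 156.2]
ee_rot: [180.0, 0.0, 162.3]
force: [0.2, 0.4, 0.3]
gripper_width: 0.4
time_s: 5.45
ee_pos: [613.2, -180.6, 255.4]
ee_rot: [180.0, -0.1, 162.2]
force: [0.4, 0.6, -0.2]
gripper_width: 47.6
[ 613.1938797  -180.5516155   255.37358891] [105.91038042 -65.36330913]
```

View pics/wrist5.png

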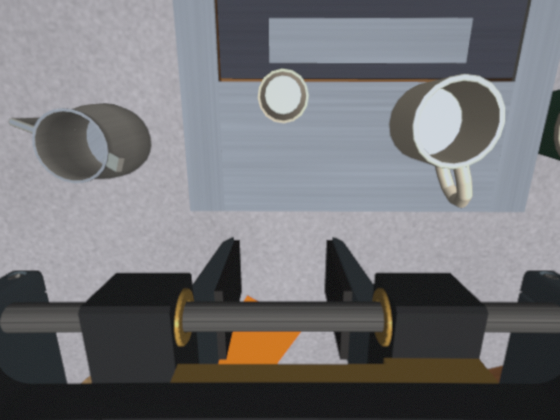

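View pics/top5.png

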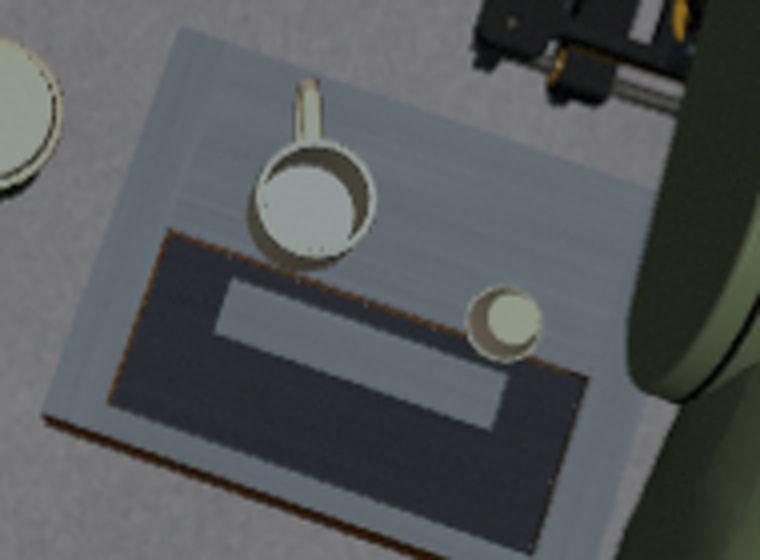

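The pot now overhangs the edge slightly: wrist centre (283,97) with the edge at row 80; in the top-view zoom the rim centre is (505,324) and the edge line runs (168,230) to (587,378).

Run:
```python
from h import *
W=onz('wrist',[[283.5,96.5],[218,80.5],[516,80.5]],150)[:,:2]
Z=np.array([[505,324],[587,378],[168,230.]]); Z=np.c_[250+(Z[:,0]+.5)/4-.5,150+(Z[:,1]+.5)/4-.5]
T=onz('top',Z,150)[:,:2]
for P in (W,T):
    u=(P[2]-P[1]);L=np.linalg.norm(u);u/=L; d=P[0]-P[1]; print(P.round(1).tolist(),'L',L.round(1),'from edge',(d[0]*u[1]-d[1]*u[0]).round(1),'y',(d@u-115).round(1),[tobin(a).round(1) for a in P])
```

```text
[[526.0, -150.7], [499.0, -196.6], [571.1, 26.9]] L 234.8 from edge 11.7 y -63.1 [array([ 13.8, -63.8]), array([   2.2, -115.7]), array([  2.1, 119.1])]
[[523.4, -152.6], [496.8, -194.4], [567.1, 22.3]] L 227.9 from edge 12.4 y -67.1 [array([ 11.8, -66.4]), array([  -0.6, -114.3]), array([ -0.3, 113.5])]
```

Pot is at about (12, −65.5), well placed. Next, with the gripper opening, I yaw −45° about tool z and then tilt +27° about tool x, so the +y finger is the low one.

```bash
python3 -m creep '{"offset":[[0,0,0],[0,0,0],[0,0,0],[0,0,0],[0,0,0]],"rotation":[[0,0,-9],[0,0,-9],[0,0,-9],[0,0,-9],[0,0,-9]]}' 0
python3 -m creep '{"offset":[[0,0,0],[0,0,0],[0,0,0],[0,0,0]],"rotation":[[9,0,0],[9,0,0],[9,0,0],[0,0,0]]}'
cat >> h.py <<'E'
from scipy.spatial.transform import Rotation as Ro
def Rt(): return Ro.from_euler('xyz',env.state()['ee_rot'],degrees=True).as_matrix()
def b2w(x,y,z): return np.r_[OB+RB@np.array([x,y]),z]
def need(x,y,z):
    p=np.array(env.state()['ee_pos']); d=Rt().T@(b2w(x,y,z)-p); print('tool offset mm',d.round(1))
def info():
    s=env.state(); R=Rt(); p=np.array(s['ee_pos']); w=s['gripper_width']/2
    print('t',s['time_s'],'tcp',tobin(p).round(1),p[2].round(1),'w',round(s['gripper_width'],1),'q',np.round(s['qpos'],0),'F',np.round(s['force'],1))
    for n,k in(('Fin',w),('Fout',w+13.5),('Pin',-w),('Pout',-w-13.5)):
        q=p+R[:,1]*k; print(n,tobin(q).round(1),q[2].round(1))
E
python3 - <<'E'
from h import *
info(); need(6,-59.5,230)
show('scene',6,(60,40,270,200),2.8)
E
```

```text
time_s: 6.18
ee_pos: [612.7, -180.4, 255.2]
ee_rot: [180.0, -0.0, -152.5]
force: [0.7, -0.0, 0.1]
gripper_width: 91.1
time_s: 6.68
ee_pos: [611.1, -178.0, 254.2]
ee_rot: [-153.2, -0.2, -152.5]
force: [0.5, -1.1, -1.1]
gripper_width: 91.1
t 6.675 tcp [103.1 -63.6] 254.2 w 91.1 q [  -6.   15.   93.  -26.   59. -112.] F [ 0.5 -1.1 -1.1]
Fin [ 74.1 -35.1] 233.6
Fout [ 65.6 -26.6] 227.6
Pin [132.1 -92.1] 274.8
Pout [ 140.6 -100.6] 280.9
tool offset mm [ 65.2  75.2 -10.7]
```

View pics/scene6.png

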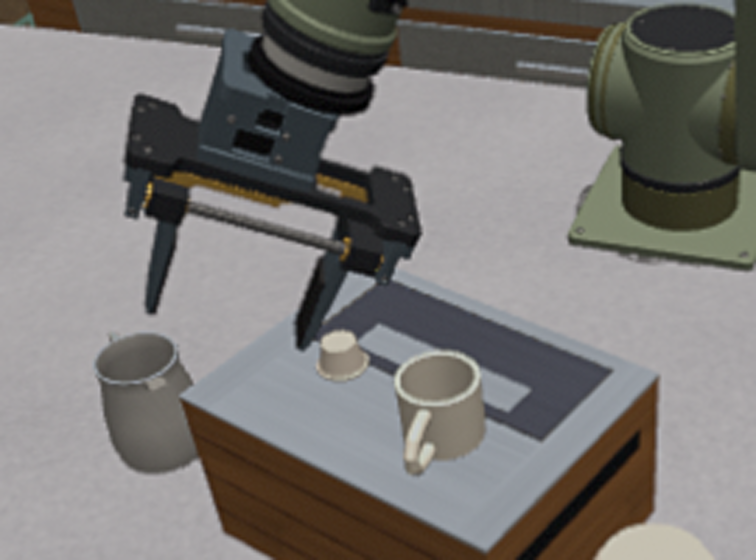

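The tilted gripper shows the +y finger low and clear of everything, and the tips are thin. Moving over the working point.

```bash
python3 -m creep '{"offset":[[0.013,0.015,-0.002],[0.014,0.016,-0.002],[0.014,0.016,-0.002],[0.014,0.016,-0.002],[0.010,0.012,-0.002]],"rotation":[[0,0,0],[0,0,0],[0,0,0],[0,0,0],[0,0,0]]}'
python3 - <<'E'
from h import *
info(); need(6,-59.5,185)
show('scene',7,(100,90,160,120),5); show('wrist',7)
E
```

```text
time_s: 7.35
ee_pos: [522.1, -147.2, 231.1]
ee_rot: [-153.0, 0.1, -152.8]
force: [-0.2, -0.1, 0.3]
gripper_width: 90.9
t 7.35 tcp [  9.  -61.6] 231.1 w 90.9 q [  -3.    8.  106.  -29.   55. -106.] F [-0.2 -0.1  0.3]
Fin [-19.6 -33. ] 210.5
Fout [-28.2 -24.5] 204.3
Pin [ 37.7 -90.3] 251.7
Pout [ 46.2 -98.8] 257.8
tool offset mm [ 0.7 24.1 39.4]
```

View pics/scene7.png

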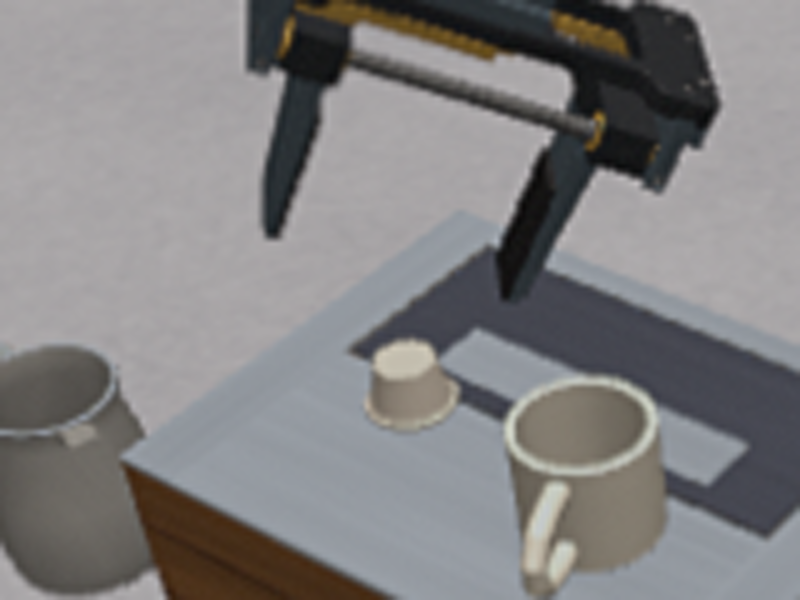

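View pics/wrist7.png

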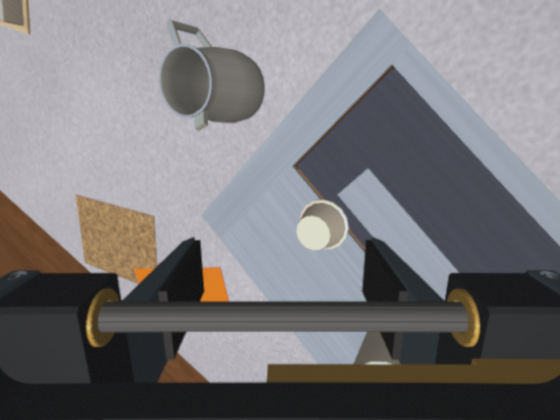

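```bash
python3 -m creep '{"offset":[[0,0.007,0.012],[0,0.007,0.012],[0.001,0.006,0.010],[0,0.004,0.006],[0,0,0]],"rotation":[[0,0,0],[0,0,0],[0,0,0],[0,0,0],[0,0,0]]}'
python3 - <<'E'
from h import *
info(); need(6,-59.5,133)
show('scene',8,(100,90,160,120),5)
E
```

```text
time_s: 8.07
ee_pos: [519.1, -144.0, 183.5]
ee_rot: [-153.0, -0.1, -152.7]
force: [-0.0, 0.7, 0.9]
gripper_width: 91.2
t 8.075 tcp [  5.2 -59.5] 183.5 w 91.2 q [  -3.   10.  111.  -32.   49. -101.] F [-0.   0.7  0.9]
Fin [-23.7 -30.9] 162.8
Fout [-32.2 -22.4] 156.7
Pin [ 34.  -88.2] 204.1
Pout [ 42.6 -96.7] 210.3
tool offset mm [-0.7 22.4 45.2]
```

View pics/scene8.png

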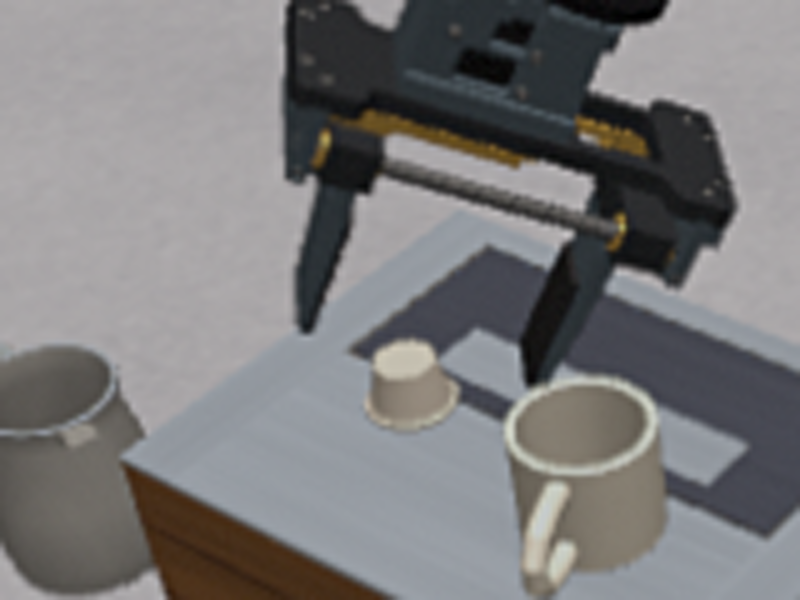

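Fingers are above the flap strip and behind the pot, as planned. Next I go down in two stages.

```bash
python3 -m creep '{"offset":[[0,0.004,0.008],[0,0.003,0.006],[0,0.003,0.006],[0,0.003,0.006],[0,0,0]],"rotation":[[0,0,0],[0,0,0],[0,0,0],[0,0,0],[0,0,0]]}'
python3 - <<'E'
from h import *
info(); need(6,-59.5,133)
show('scene',9,(100,90,160,120),5)
E
```

```text
time_s: 8.75
ee_pos: [519.3, -144.3, 154.6]
ee_rot: [-153.0, -0.0, -152.7]
force: [0.2, 0.2, 0.7]
gripper_width: 91.1
t 8.75 tcp [  5.5 -59.7] 154.6 w 91.1 q [ -3.  12. 114. -34.  45. -98.] F [0.2 0.2 0.7]
Fin [-23.3 -31.1] 134.0
Fout [-31.9 -22.6] 127.8
Pin [ 34.3 -88.3] 175.3
Pout [ 42.8 -96.8] 181.4
tool offset mm [-0.6  9.6 19.4]
```

View pics/scene9.png

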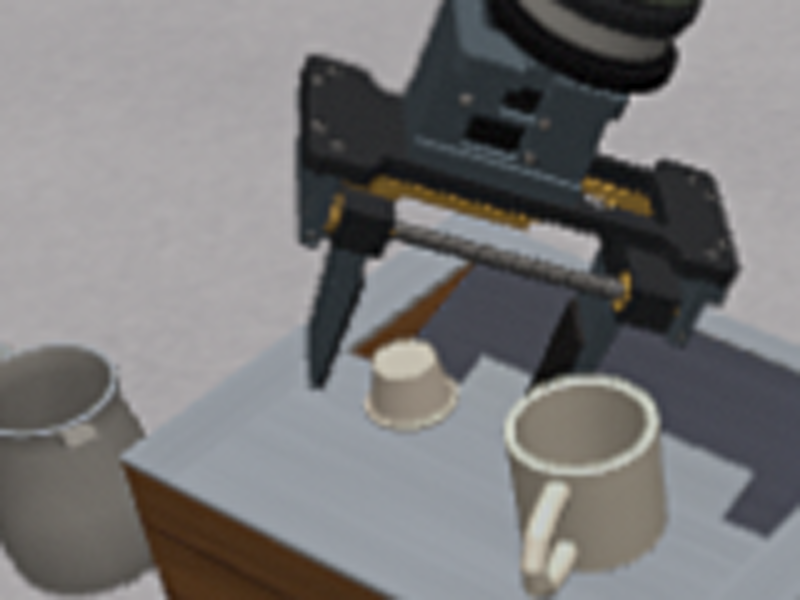

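The flap is opening and the pot is undisturbed. Continuing down.

```bash
python3 -m creep '{"offset":[[0,0.003,0.006],[0,0.003,0.006],[0,0.003,0.006],[0,0,0],[0,0,0]],"rotation":[[0,0,0],[0,0,0],[0,0,0],[0,0,0],[0,0,0]]}'
python3 - <<'E'
from h import *
info(); 
show('scene',10,(100,90,160,120),5); show('wrist',10)
E
```

```text
time_s: 9.43
ee_pos: [519.9, -144.5, 135.2]
ee_rot: [-153.0, 0.0, -152.7]
force: [0.3, -0.9, 1.3]
gripper_width: 91.3
t 9.425 tcp [  6.1 -59.7] 135.2 w 91.3 q [ -3.  14. 115. -35.  43. -95.] F [ 0.3 -0.9  1.3]
Fin [-22.8 -31. ] 114.5
Fout [-31.3 -22.6] 108.3
Pin [ 34.9 -88.4] 156.0
Pout [ 43.4 -96.9] 162.1
```

View pics/scene10.png

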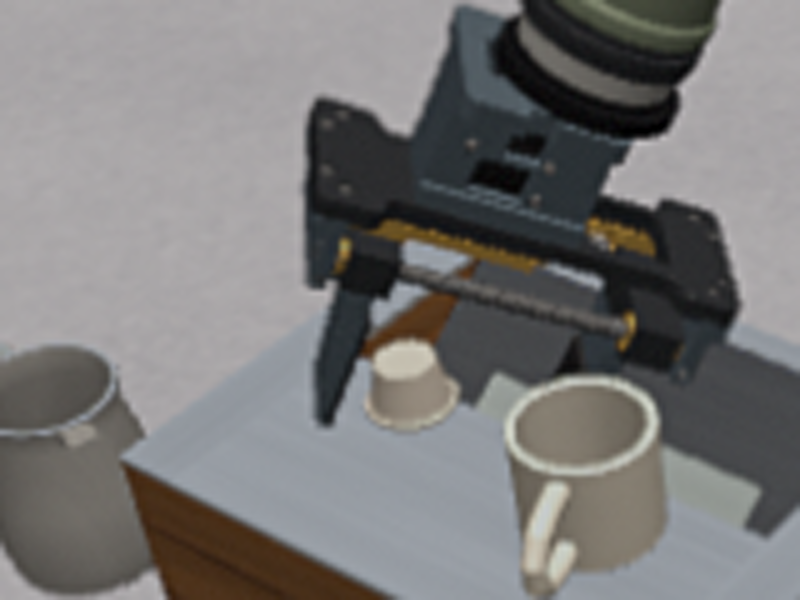

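View pics/wrist10.png

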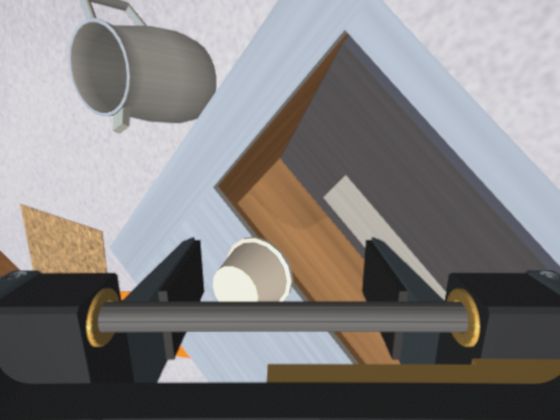

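The flap is wide open and the pot stands with one finger behind it. Now I push along the jaw axis, keeping height (offset direction y 0.89, z −0.45).

```bash
python3 -m creep '{"offset":[[0,0.0055,-0.0028],[0,0.0055,-0.0028],[0,0.0055,-0.0028],[0,0.0055,-0.0028],[0,0.0045,-0.0022]],"rotation":[[0,0,0],[0,0,0],[0,0,0],[0,0,0],[0,0,0]]}'
python3 - <<'E'
from h import *
info(); 
show('scene',11,(100,90,160,120),5); show('wrist',11)
E
```

```text
time_s: 10.15
ee_pos: [506.1, -117.7, 135.2]
ee_rot: [-153.0, 0.0, -152.7]
force: [1.7, -1.9, 1.1]
gripper_width: 91.2
t 10.15 tcp [-15.4 -38.5] 135.2 w 91.2 q [  1.  13. 117. -36.  44. -92.] F [ 1.7 -1.9  1.1]
Fin [-44.1  -9.9] 114.5
Fout [-52.7  -1.4] 108.4
Pin [ 13.4 -67.1] 155.9
Pout [ 22.  -75.6] 162.1
```

View pics/scene11.png

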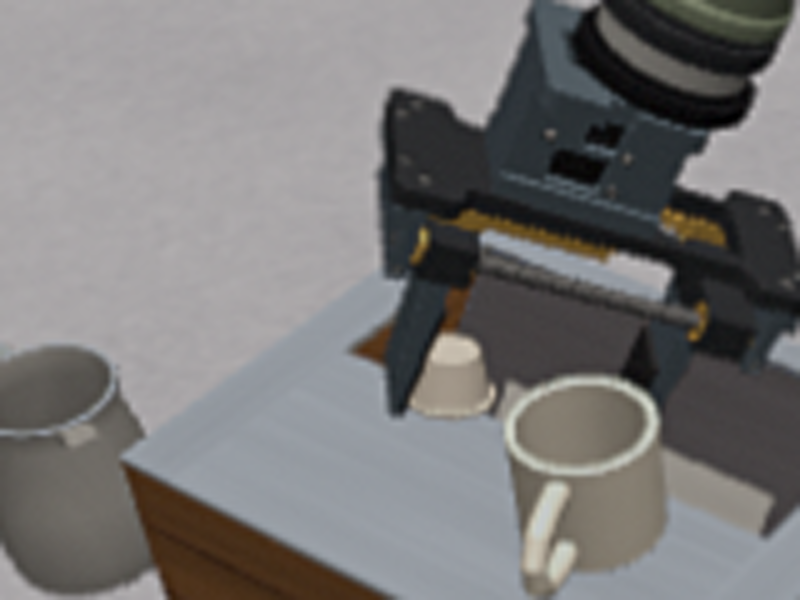

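View pics/wrist11.png

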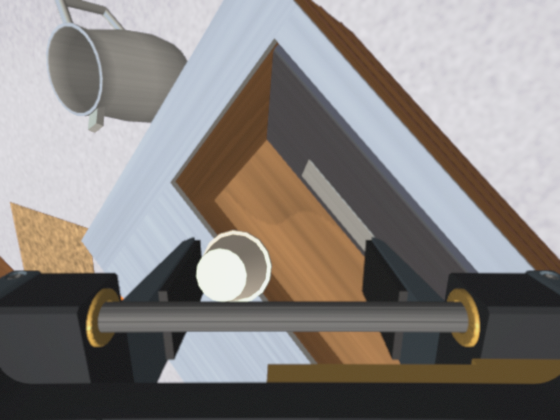

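Pot rim is now at about (236,267) in the wrist view and half over the edge. Pushing a little further.

```bash
python3 -m creep '{"offset":[[0,0.0045,-0.0023],[0,0.0045,-0.0023],[0,0.0027,-0.0014],[0,0,0],[0,0,0]],"rotation":[[0,0,0],[0,0,0],[0,0,0],[0,0,0],[0,0,0]]}'
python3 - <<'E'
from h import *
info(); 
show('scene',12,(100,90,160,120),5); show('wrist',12)
E
```

```text
time_s: 10.88
ee_pos: [500.1, -106.2, 135.2]
ee_rot: [-153.0, 0.0, -152.8]
force: [2.9, -1.9, 2.6]
gripper_width: 90.9
t 10.875 tcp [-24.5 -29.4] 135.2 w 90.9 q [  2.  12. 117. -36.  44. -90.] F [ 2.9 -1.9  2.6]
Fin [-53.2  -0.8] 114.5
Fout [-61.7   7.7] 108.4
Pin [  4.2 -57.9] 155.8
Pout [ 12.7 -66.4] 161.9
```

View pics/scene12.png

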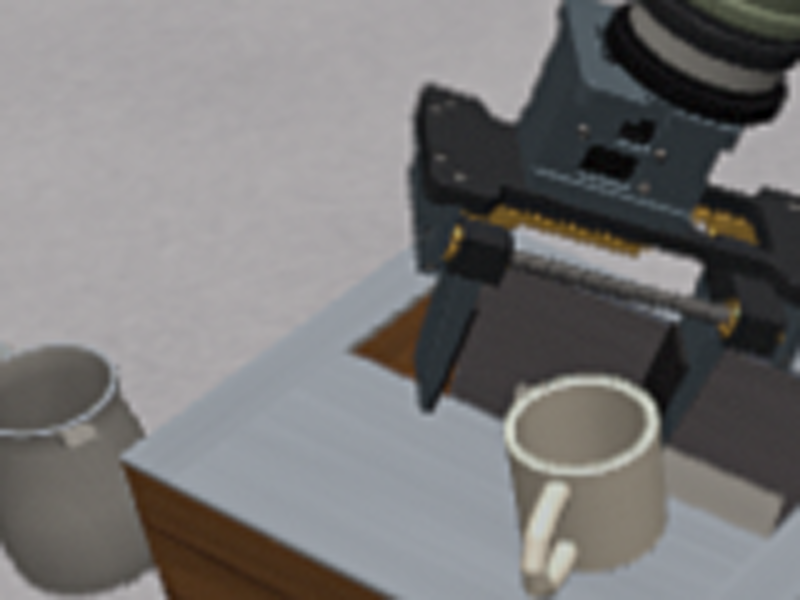

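View pics/wrist12.png

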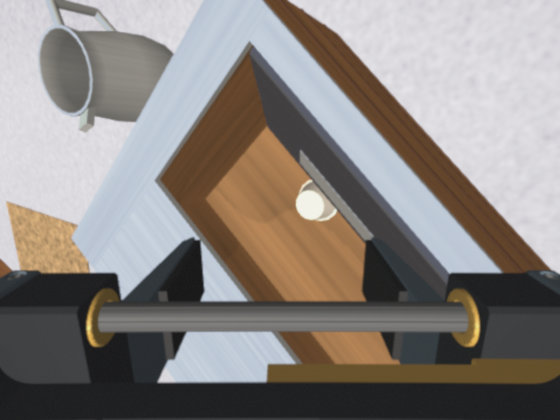

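The pot dropped: the wrist view shows it on the bin floor at about (313,203) while the finger still holds the flap. Now I withdraw upward and let the flap shut.

```bash
python3 -m creep '{"offset":[[0,0,0],[0,-0.006,-0.009],[0,-0.008,-0.012],[0,-0.008,-0.014],[0,-0.009,-0.018]],"rotation":[[0,0,0],[0,0,0],[0,0,0],[0,0,0],[0,0,0]]}'
python3 -m creep '{"offset":[[0,-0.012,-0.024],[0,-0.014,-0.028],[0,-0.014,-0.028],[0,-0.01,-0.02],[0,0,0]],"rotation":[[0,0,0],[0,0,0],[0,0,0],[0,0,0],[0,0,0]]}'
python3 - <<'E'
from h import *
info(); 
show('scene',13,(80,80,250,190),3.1); show('wrist',13)
E
```

```text
time_s: 11.6
ee_pos: [500.0, -109.5, 196.7]
ee_rot: [-153.1, -0.1, -152.8]
force: [0.7, -0.9, 0.3]
gripper_width: 91.4
time_s: 12.22
ee_pos: [500.9, -108.6, 309.9]
ee_rot: [-153.0, 0.1, -152.8]
force: [0.1, -0.1, -0.5]
gripper_width: 91.3
t 12.225 tcp [-23.1 -31.4] 309.9 w 91.3 q [   2.    3.  100.  -27.   66. -107.] F [ 0.1 -0.1 -0.5]
Fin [-51.8  -2.7] 289.1
Fout [-60.3   5.8] 283.0
Pin [  5.7 -60.1] 330.6
Pout [ 14.2 -68.6] 336.7
```

View pics/scene13.png

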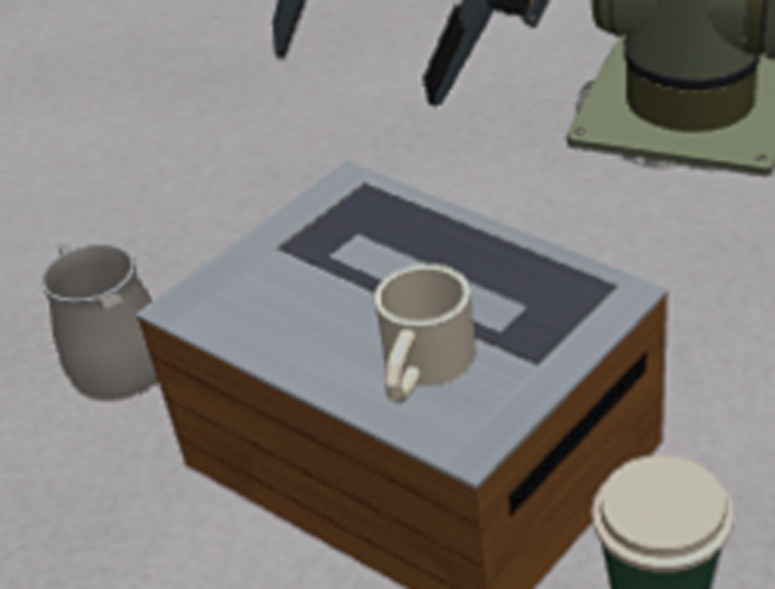

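View pics/wrist13.png

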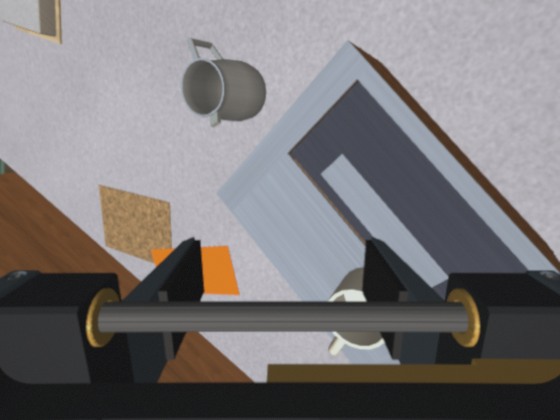

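The flap is flush and shut, the ledge is clear except for the cup, and the gripper is free. I'll run a quick image difference against the start, then hand in.

Run:
```python
from h import *
a=cv2.imread('pics/scene0.png').astype(int); b=cv2.imread('pics/scene13_full.png').astype(int)
d=abs(a-b).max(2)
for n,(x,y,w,h) in dict(cup=(198,162,40,50),takeaway=(268,225,50,70),jug=(92,155,40,55),flap=(165,135,118,65),pot=(158,163,28,25)).items(): print(n,(d[y:y+h,x:x+w]>25).sum())
env.job_done(); print(env.state()['time_s'])
```

```text
cup 0
takeaway 0
jug 0
flap 199
pot 225
the job is handed in; nothing more can be done
the job is handed in; nothing more can be done
```

The pot is in the bin, the flap is shut, and the job was handed in at about 12.3 s of the 40 s limit.

**What I did:**
- I slid the pot with closed fingers to about 12 mm from the ledge's inner edge.
- I opened the gripper, yawed it 45° and tilted it 27°, so the low finger pressed the flap down to about 0.6 rad by my geometry.
- With that finger still holding, I pushed diagonally with the other finger until the pot dropped through. I then pulled straight up and let the flap close.

**Last checks:**
- **Pot:** the wrist image taken while the flap was still held open showed the pot standing on the bin floor. I could not see it again once the flap had shut.
- **Flap:** in the last pictures it is flush with the ledge and the gripper is well clear of everything. I had no direct reading of its angle.
- **Cups and jug:** comparing the first and last scene pictures, no pixels had changed at the espresso cup, takeaway cup or milk jug.
- **Remaining differences:** 225 pixels changed where the pot had stood. Another 199 changed in the flap box, which overlaps that spot; I put them down to the missing pot but did not check them separately.

The wrist and top cameras disagreed by about 2–4 mm on the pot's position, which was small enough for the clearances I used. The interface gave no verdict.

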